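# Pulse the scatter grinder

## Robot

A 6-joint arm with a two-finger parallel gripper is mounted at the origin on a cart in front of the work surface, level with it; the furniture and walls round the work are solid. World frame = base frame: x ahead of the robot, y to its left, z up, the work surface at z = 0. Lengths are in m, angles in degrees, forces in N, time in s.
With the tool pointing down it reaches from about 0.35 to 0.875 m from the base axis. Payload 4.2 kg.
Tool frame: the origin (TCP) lies midway between the tips of the shut fingers; the grasp point (between the pads) lies 19 mm behind it; z points along the fingers, y is the line along which they close (so a half turn about z gives the same grasp; the last joint's range is limited). The gripper opens to 87 mm and grips with 3 to 60 N. Pads are 19 mm wide; open, the fingers measure 117 mm over their backs; the gripper's body (75 mm by 190 mm) begins 51 mm behind the grasp point.
Start: joints at [87.353, 22.042, 0.453, 0, -68.411, -14.817], TCP at [0.188, 0.596, 0.223] pointing down, gripper open.
Joint ranges: [-179.83, 179.83], [-69.29, 118.12], [-61.27, 80.66], [-181.25, 117.63], [-171.15, -9.14], [-177.46, 177.46]. Speed limits (degrees/s): [159.86, 159.86, 180, 180, 180, 180].

## Interface

Orientations are given as a 3x3 rotation matrix whose columns are the frame's x, y, z axes.
In Python, from station import r, viewer gives the robot as it stands (r), with the cameras (viewer).
- The arm moves only by the shell command python3 steer.py 'ROWS'. ROWS is a JSON list of rows, 1 to 8 of them, each of 7 numbers: the opening from 0.0 (shut) to 1.0 (fully open), then dx, dy, dz in m, then a rotation vector rx, ry, rz in degrees; each row is the pose to reach, as a shift and turn from the pose commanded when the command began, along the tool's axes at that moment; what a row does not reach only later rows make up. A row lasts 1/10 s, in which the tool goes at most 0.05 m and 8.59 degrees, less where a joint would pass 70% of its speed; a pose out of reach is approached as far as the arm can. The fingers move at their own pace and stop on an object; the grip force is fixed at half the most. Time passes only in rows, so rows that do not move let the fingers close. It prints the time, the measured TCP pose, the force, the opening and the grip force at its end.
- r.sense(): the state, without advancing time (a new reading comes with each control period).
- viewer.capture(name): name is "scene" or "side" or "wrist"; returns a dict with "pixels" (480x640x3 uint8, red, green, blue), "z_map" (480x640 float32, m along the optical axis (not along the pixel's ray), 0 where there is no reading), "K" (3x3 intrinsics, pixels), "distortion" ([k1, k2, p1, p2, k3] as OpenCV has them; the pictures are not rectified), "world_from_camera" (4x4, takes a point from camera to world coordinates). Camera axes: x right, y up, looking along -z (the intrinsics and any distortion apply to the point x, -y, -z); pixel columns grow to the right and rows downward; lengths in m; the calibration is good to about 2 mm. A picture is of the moment at which its call begins.
- r.finish_job(): hands the job in; it is judged then, once.
The state is a dict: "time_s": time; "joints": joint angles; "joint_velocities": joint speeds; "effort": joint torques, N m; "tcp_pos": TCP position; "ee_rot": TCP orientation; "wrist_force": force on the tool from outside, world axes, zero at the start; "moment": the same for the moment, N m; "gripper_width": opening from 0.0 (shut) to 1.0 (fully open); "gripper_force": force on a finger pad.
Only numpy, scipy, OpenCV 4.12 (cv2) and the standard library are available. Lean on these libraries where they do the work, as an engineer would, in place of code of your own. Each camera call takes 0.05 s, during which the arm holds its last target. There are 200 camera calls.

## Task

Give the little scatter grinder a pulse: swing its hinged lid down shut, then drop the loose bayonet cap into the throat of the lid, lugs through the entry notches and fully home. Turn the cap clockwise to the pulse mark half way to the lock (about 45 degrees) against its return spring, never into the lock catch, and finish with the gripper still holding it there, without shoving the other things on the table about.

Things in the scene. Friction and masses are not known exactly. Their poses are not given: they have to be found in the camera images.
- grinder: Scatter grinder: squat round grey motor base, 144 mm across and 66 mm high to the rim of its open bowl, fixed to the table. Origin on its axis at table height, z up. Its x axis points from the front (thumb tab side, towards the robot) to the hinge at the back.
- grinder_lid (a joint): Hinge of the black round lid (145 mm across, plate 11 mm thick, in the middle a grey collar 69 mm across, its top 16 mm above the lid's underside), rad: 0 = shut, grows as the front of the lid rises; starts at 1.0 to 1.35. Stiff (0.35 Nm friction): the lid stays where it is left and goes down when pushed with 2 to 5 N on its upper face near the tab.
- lid_hinge (a point): Point on the lid's hinge axis, fixed on the grinder: 82 mm behind the grinder's axis, 66 mm above the table. The hinge axis is the grinder's y axis. The lid's underside lies in the plane through this point.
- lid_tab (a point): Upper face of the lid's front thumb tab (34 mm wide, 9 mm thick), 167 mm from the hinge axis and 10 mm above the lid's underside; axes those of the lid. The tab's front edge lies 172 mm from the hinge axis.
- throat (a point): Centre of the round bayonet throat in the lid, in the plane of the collar's top; moves with the lid. Shut: on the grinder's axis, 82 mm above the table, z up. The throat is 44 mm across; two entry notches, 15 mm wide (19 degrees either side) and reaching 30 mm from the axis, lie along this point's +x and -x, each with a straight white radial rib outside it on the lid.
- run_ring (a joint): Spring-returned run ring inside the collar, rad: 0 at rest, grows as the lugs push it clockwise (from above). Cap home: reads the bar's clockwise angle from the notches less about 0.13 free play; 0.67 at the pips. The spring resists with 0.035 to 0.11 Nm and turns a released cap back. From 1.03 the lugs press on the sprung lock catches, which yield at about 0.4 Nm; past 1.45 the cap stays locked.
- cap: Loose grey bayonet cap, 70 g, standing on its plug. Origin: centre of underside, z up. Plug 39 mm across, its lowest 6 mm tapering to 30; at its foot two lugs 8 mm wide, 5 mm high, reaching 27 mm from the axis along the cap's +x and -x; flange 65 mm across from 12 to 17.5 mm height; above it a grip bar 50 mm long along x (in line with the lugs), 14 mm thick, up to 47 mm. Half a turn is the same.
- cap_shoulder (a point): Centre of the underside of the cap's flange, 12 mm above the cap's origin; meets the throat point when the cap is home.
- cap_bar (a point): Middle of the cap's grip bar, 38 mm above the cap's origin: where to hold it, fingers closing along the cap's y.
- jar_turf: Bystander: plastic jar of green scatter with black lid, 64 mm across, 82 mm tall; origin at the centre of its underside.
- sanding_block: Bystander: cork sanding block 35 x 64 x 22 mm; origin at the centre of its underside.
- paint_pot_0: Bystander: small paint pot, 31 mm across, 42 mm tall; origin at the centre of its underside.
- coal_wagon: Bystander: model coal wagon 19 x 73 x 24 mm; origin at the centre of its underside.
- tree_loose_b: Bystander: model fir tree, 45 mm wide, 61 mm tall; origin at the centre of its underside.
- pulse_mark (a point): One of the two round white pips on the lid, 47 mm from the throat's axis, half way to the lock: 46 degrees clockwise (seen from above) of the -x notch; the other pip is half a turn from it. The cap's bar points at the pips when the cap is at the pulse place. White crossbars 95 degrees clockwise of the notches mark the lock.

How it is judged (in metres and radians):
On the way, in this order (a step that is already met when the one before it is completed fails the run):
1. the lid is shut, the cap not yet in the throat (value of joint grinder_lid below 0.03 rad and distance between cap_shoulder and throat above 0.05 m), for 0.2 s.
2. the cap is home in the throat of the shut lid, not yet turned (value of joint grinder_lid below 0.03 rad and horizontal distance between cap_shoulder and throat below 0.004 m and z of cap_shoulder in the frame of throat below 0.003 m and value of joint run_ring below 0.3 rad), for 0.1 s.
At the end, for the whole second after the job is handed in: The lid is shut (within 0.03 rad), the cap sits home in the throat (within 4 mm sideways, flange within 3 mm of the collar, upright), turned half way so that the run ring reads 0.46 to 0.88 rad (within about 12 degrees of the pip), at rest and still held by the fingers (value of joint grinder_lid below 0.03 rad and horizontal distance between cap_shoulder and throat below 0.004 m and z of cap_shoulder in the frame of throat below 0.003 m and angle between cap's own z axis and vertical below 0.08 rad and value of joint run_ring between 0.46 and 0.88 rad and angle between the x axis of cap and the x axis of grinder, either way round above 0.5 rad and angular speed of cap below 0.3 rad/s and contact force between the fingers and cap above 2 N); the arm keeps its last pose, push and grip.
It fails at once if the cap is forced into the lock catch (run ring beyond 1.08 rad) (value of joint run_ring above 1.08 rad).
It fails at once if a bystander is shoved more than 3 cm (distance of any of jar_turf, sanding_block, paint_pot_0, coal_wagon, tree_loose_b from where it was at the start of the episode above 0.03 m).
It also fails if it takes over 56 s, if anything falls off the work surface, if the arm or the gripper's body presses on something with over 40 N, if the wrist force passes 120 N, or if a joint passes its speed limit or range.

## Working session

There is one attempt and no reset: what is moved stays moved. The work goes in short steps, Python scripts to look and compute and a shell command to move; the robot and the scene stay as the last step left them, time stands still between calls to the robot, and variables do not carry over. Pictures are saved under pics/ and viewed, at most 10 in all, crops included, and the job is handed in when it is done.

```bash
ls; mkdir -p pics
cat > h.py <<'E'
import numpy as np, cv2
from station import r, viewer
def cap(n,save=None):
    c=viewer.capture(n)
    if save: cv2.imwrite('pics/'+save,c['pixels'][:,:,::-1])
    return c
def pts(c):
    K=np.array(c['K'],float);d=np.array(c['distortion'],float)
    g=np.stack(np.meshgrid(np.arange(640.),np.arange(480.)),-1).reshape(-1,1,2)
    u=cv2.undistortPoints(g,K,d).reshape(480,640,2)
    z=c['z_map'];T=np.array(c['world_from_camera'])
    P=np.stack([u[...,0]*z,-u[...,1]*z,-z],-1)
    W=P@T[:3,:3].T+T[:3,3]; W[z==0]=np.nan
    return W
def ray(c,uv,h):
    K=np.array(c['K'],float);d=np.array(c['distortion'],float);T=np.array(c['world_from_camera'])
    u=cv2.undistortPoints(np.array(uv,float).reshape(-1,1,2),K,d).reshape(-1,2)
    D=np.c_[u[:,0],-u[:,1],-np.ones(len(u))]@T[:3,:3].T
    return T[:3,3]+D*((h-T[2,3])/D[:,2])[:,None]
E
python3 - <<'E'
from h import *
for n in ['scene','side','wrist']:
    c=cap(n,n+'0.png'); print(n,np.round(c['world_from_camera'],3).tolist(),np.array(c['K'])[0,0],c['distortion'])
s=r.sense();print(s['time_s'],s['tcp_pos'],np.round(s['ee_rot'],3),s['wrist_force'],s['gripper_width'])
E
```

```text
pics
station.py
steer.py
scene [[-0.809, 0.398, -0.432, 0.053], [-0.587, -0.572, 0.573, 0.68], [-0.019, 0.717, 0.696, 0.925], [0.0, 0.0, 0.0, 1.0]] 556.3775366841168 [-0.13927951  0.          0.          0.          0.        ]
side [[0.893, 0.255, -0.371, 0.079], [-0.45, 0.536, -0.714, -0.949], [0.017, 0.805, 0.593, 0.856], [0.0, 0.0, 0.0, 1.0]] 600.1928235656757 [-0.06132069  0.          0.          0.          0.        ]
wrist [[-0.3, 0.911, 0.283, 0.266], [-0.954, -0.286, -0.088, 0.571], [0.001, -0.297, 0.955, 0.385], [0.0, 0.0, 0.0, 1.0]] 399.614921227505 [-0.01298859  0.          0.          0.          0.        ]
0.15 [0.18743163 0.59574882 0.22173161] [[ 0.954 -0.3   -0.   ]
 [-0.3   -0.954 -0.002]
 [ 0.     0.002 -1.   ]] [ 0.41726779 -0.06972811 -0.22122182] 1.0006265555680518
```

View pics/scene0.png

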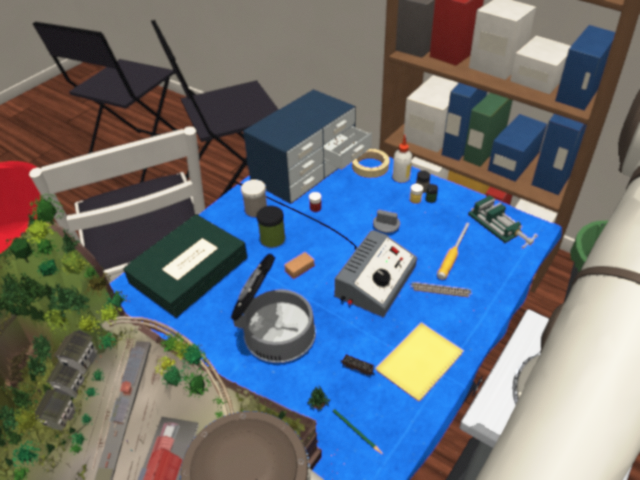

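View pics/side0.png

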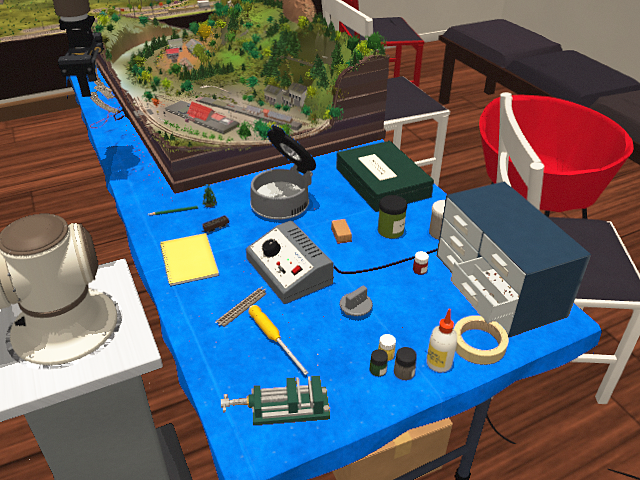

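Scene view: grinder bowl at about (278,325), lid standing open at (255,285), cap at (387,220). Side view: grinder at (280,193), lid at (292,148), cap at (355,303), with the power-supply box beside the cap.

Run:
```python
from h import *
from scipy.optimize import least_squares
def circ(p,R=None):
    m=p.mean(0)
    f=least_squares(lambda q:np.hypot(p[:,0]-q[0],p[:,1]-q[1])-(q[2]),[m[0],m[1],.05],loss='soft_l1',f_scale=.002).x
    return f
for n,gb,cb in [('scene',(225,245,325,370),(362,198,410,242)),('side',(240,118,325,225),(333,280,380,325))]:
    c=cap(n);W=pts(c);px=c['pixels'].astype(int)
    blue=(px[...,2]>px[...,0]+60)
    def reg(b):
        w=W[b[1]:b[3],b[0]:b[2]];k=~blue[b[1]:b[3],b[0]:b[2]]&np.isfinite(w[...,0])
        return w[k]
    tb=W[blue&np.isfinite(W[...,0])];print(n,'table z',np.median(tb[:,2]))
    g=reg(gb); rim=g[(g[:,2]>.059)&(g[:,2]<.070)]
    print('rim',len(rim),rim.mean(0),rim.min(0),rim.max(0),circ(rim[:,:2]))
    lo=g[(g[:,2]>.015)&(g[:,2]<.055)];print('wall',len(lo),circ(lo[:,:2]))
    lid=g[g[:,2]>.09];print('lid',len(lid),lid.mean(0),lid.min(0),lid.max(0))
    u,s,v=np.linalg.svd(lid-lid.mean(0),full_matrices=False);print(' normal',v[2],s/np.sqrt(len(lid)))
    k=reg(cb);print('cap z hist',np.histogram(k[:,2],np.arange(0,.06,.005)))
    t=k[(k[:,2]>.044)&(k[:,2]<.052)]
    if len(t)>8:
        m=t.mean(0);u,s,v=np.linalg.svd(t[:,:2]-m[:2],full_matrices=False);print('bar',len(t),m,'ax',v[0],np.degrees(np.arctan2(v[0,1],v[0,0])),s/np.sqrt(len(t))*np.sqrt(12), cv2.minAreaRect((t[:,:2]*1000).astype(np.float32)))
    t=k[(k[:,2]>.0155)&(k[:,2]<.019)];print('flange',len(t),circ(t[:,:2]))
```

```text
scene table z -0.0010509815537959044
rim 781 [0.53415006 0.2062921  0.06442746] [0.46987762 0.13102433 0.05900053] [0.60913623 0.26699739 0.06996702] [0.53890774 0.19926868 0.06487017]
wall 3901 [0.53884379 0.20070037 0.06471421]
lid 818 [0.56099558 0.23297233 0.16904168] [0.53221852 0.16323279 0.09743199] [0.60858403 0.28292168 0.22159183]
 normal [0.75407979 0.35888833 0.55005712] [0.03620882 0.02805245 0.00287376]
cap z hist (array([  5,   5,  74, 141,  44,  31,  25,  37,  49,  38,   4]), array([0.   , 0.005, 0.01 , 0.015, 0.02 , 0.025, 0.03 , 0.035, 0.04 ,
       0.045, 0.05 , 0.055]))
bar 55 [ 0.5329427  -0.2019597   0.04622527] ax [-0.95979914 -0.28068775] -163.6987438299353 [0.04542482 0.01276982] ((533.0353393554688, -203.37039184570312), (45.61479568481445, 15.281475067138672), 18.706220626831055)
flange 113 [ 0.53550231 -0.20861232  0.02740326]
side table z 0.00044654517949049843
rim 785 [0.5575206  0.22754556 0.06472675] [0.46866476 0.02952839 0.05900561] [0.75558928 0.39030969 0.06999464] [0.54165217 0.20309777 0.07182213]
wall 2623 [0.66500777 0.24093885 0.15446013]
lid 1722 [0.58741526 0.29118623 0.13313822] [0.50434167 0.14180812 0.09001022] [0.76144307 0.51133626 0.22192739]
 normal [-0.32353597 -0.18236626 -0.92847564] [0.11082951 0.04476331 0.02222281]
cap z hist (array([  6,   3,  28, 297,  79,  37,  37,  37,  44, 107,  10]), array([0.   , 0.005, 0.01 , 0.015, 0.02 , 0.025, 0.03 , 0.035, 0.04 ,
       0.045, 0.05 , 0.055]))
bar 130 [ 0.53192707 -0.20586889  0.04757681] ax [-0.96665324 -0.25608888] -165.16188380773278 [0.04870723 0.01407118] ((532.8525390625, -204.6313934326172), (49.488529205322266, 15.573049545288086), 13.862409591674805)
flange 214 [ 0.53310829 -0.20092493  0.02692046]
```

Run:
```python
from h import *
for n in ['scene','side']:
    c=cap(n);W=pts(c).reshape(-1,3);W=W[np.isfinite(W[:,0])]
    G=np.array([.540,.201])
    m=(np.hypot(*(W[:,:2]-G).T)<.1)&(W[:,2]>.095)&(W[:,2]<.24);L=W[m];best=0
    rng=np.random.default_rng(0)
    for i in range(500):
        a=L[rng.choice(len(L),3,False)];nn=np.cross(a[1]-a[0],a[2]-a[0]);nn/=np.linalg.norm(nn)
        k=abs((L-a[0])@nn)<.002
        if k.sum()>best: best=k.sum();K=k
    I=L[K];v=np.linalg.svd(I-I.mean(0),full_matrices=False)[2][2];v*=np.sign(v[2])
    h=I[np.argmax(I[:,2])]
    print(n,len(L),best,'n',v,'psi',np.degrees(np.arctan2(v[1],v[0])),'theta',np.arccos(v[2]),'mean',I.mean(0),'top',h)
    H=np.array([.54,.201])+.082*v[:2]/np.hypot(*v[:2]);H=np.r_[H,.066];print(' hinge',H,'plane height over hinge',(I.mean(0)-H)@v)
    for (x0,x1,y0,y1) in [(.36,.8,.06,.42),(.4,.68,-.34,-.06)]:
        print('max z(cm), rows x from',x0,'cols y from',y0)
        for x in np.arange(x0,x1,.04):
            print(round(x,2),[ (int(100*np.max(q)) if len(q:=W[(abs(W[:,0]-x-.02)<.02)&(abs(W[:,1]-y-.02)<.02)][:,2]) else -9) for y in np.arange(y0,y1,.04)])
```

```text
scene 936 483 n [0.78490785 0.31834963 0.53157612] psi 22.07691089956704 theta 1.01033604093087 mean [0.56467819 0.22663196 0.16931644] top [0.53552587 0.20935326 0.21985169]
 hinge [0.61598777 0.23181977 0.066     ] plane height over hinge 0.01299572267931656
max z(cm), rows x from 0.36 cols y from 0.06
0.36 [0, 0, 2, 2, 0, 6, 0, 13, 13]
0.4 [0, 0, 0, 0, 0, 0, 0, 11, 10]
0.44 [1, 0, 6, 7, 6, 0, 0, 10, 10]
0.48 [1, 6, 6, 6, 7, 6, 0, 9, 11]
0.52 [0, 6, 3, 21, 19, 17, 0, 11, 13]
0.56 [0, 6, 19, 19, 17, 14, 0, 13, 13]
0.6 [2, 0, 15, 14, 11, 0, 0, 12, 12]
0.64 [0, 0, 0, 0, 0, 0, 0, 12, 11]
0.68 [0, 0, 0, 0, 0, 0, 0, 9, 9]
0.72 [5, 5, 5, 5, 5, 5, 0, 9, 9]
0.76 [5, 5, 5, 5, 5, 5, 0, 20, 22]
0.8 [5, 5, 5, 5, 5, 5, 0, 23, 26]
max z(cm), rows x from 0.4 cols y from -0.34
0.4 [0, 0, 0, 0, 0, 4, 6, 6]
0.44 [0, 0, 0, 0, 0, 6, 6, 6]
0.48 [4, 0, 1, 5, 1, 6, 6, 6]
0.52 [4, 0, 0, 4, 2, 6, 6, 5]
0.56 [0, 0, 0, 1, 0, 1, 0, 0]
0.6 [0, 0, 0, 0, 0, 0, 0, 0]
0.64 [2, 0, 0, 0, 0, 0, 0, 0]
0.68 [11, 10, 0, 0, 4, 0, 0, 8]
side 966 679 n [0.80700498 0.30759475 0.50411152] psi 20.86464284112674 theta 1.0424434
[... 237 characters left out ...]
, 2, 2, 6, 0, 13, 12]
0.4 [0, 0, 0, 0, 0, 1, 0, 11, 11]
0.44 [0, 0, 7, 7, 7, 0, 0, 10, 10]
0.48 [-9, 7, 7, 4, 7, 6, 0, 9, 11]
0.52 [0, 7, 20, 22, 19, 16, -9, 11, 13]
0.56 [0, 6, 20, 20, 15, 13, -9, 13, 13]
0.6 [1, 0, 15, 11, 11, -9, -9, 12, 12]
0.64 [0, 0, 0, 0, 0, 0, 0, 12, 12]
0.68 [0, 0, 0, 0, 0, 0, 0, 9, 9]
0.72 [5, 6, 5, 5, 5, 5, 0, 9, 9]
0.76 [6, 5, 6, 5, 5, 5, 0, 21, 23]
0.8 [5, 6, 6, 6, 5, 6, -9, 24, 27]
max z(cm), rows x from 0.4 cols y from -0.34
0.4 [0, 0, 0, 0, 0, 4, 7, 7]
0.44 [0, 0, 0, 0, 0, 6, 6, 7]
0.48 [4, 0, 2, 5, 2, 6, 6, 6]
0.52 [4, 0, 2, 5, 2, 6, 6, 6]
0.56 [0, 0, 1, 2, 0, 1, 0, 0]
0.6 [0, 0, 0, 0, 0, 1, 0, 0]
0.64 [0, 0, 0, 0, 0, 1, 0, 0]
0.68 [10, 10, 0, 0, 4, 1, 0, 8]
```

```bash
cat > to.py <<'E'
import sys
from h import *
from scipy.spatial.transform import Rotation as Ro
def to(*targets):
    s=r.sense();R=np.array(s['ee_rot']);p=np.array(s['tcp_pos'])
    for x,y,z,yaw in targets:
        a=np.radians(yaw);T=np.array([[np.cos(a),np.sin(a),0],[np.sin(a),-np.cos(a),0],[0,0,-1]])
        print('shift',np.round(R.T@(np.array([x,y,z])-p),4).tolist(),'rot',np.round(Ro.from_matrix(R.T@T).as_rotvec(degrees=True),2).tolist())
if __name__=='__main__':
    to(*[tuple(map(float,a.split(','))) for a in sys.argv[1:]])
E
python3 - <<'E'
from to import *
a=np.radians(21.5);th=1.05;rr=.155;h=.046
u=.082-rr*np.cos(th)+h*np.sin(th);z=.066+rr*np.sin(th)+h*np.cos(th)
x,y=.54+u*np.cos(a),.201+u*np.sin(a);print(x,y,z)
to((.19,.59,.30,-17.5),(x,y,.30,21.5),(x,y,z,21.5))
E
```

```text
0.5816621968780266 0.21741117578738683 0.22333886817009208
shift [0.0042, 0.0051, -0.0777] rot [0.03, -0.0, 0.03]
shift [0.4896, 0.2429, -0.0776] rot [0.03, 0.01, -38.97]
shift [0.4896, 0.2429, -0.0009] rot [0.03, 0.01, -38.97]
```

```bash
python3 steer.py '[[0,0,0,-0.04,0,0,0],[0,0,0,-0.078,0,0,0],[0,0.04,0.02,-0.078,0,0,-4],[0,0.08,0.04,-0.078,0,0,-8],[0,0.12,0.06,-0.078,0,0,-12],[0,0.16,0.08,-0.078,0,0,-16],[0,0.2,0.1,-0.078,0,0,-20],[0,0.24,0.12,-0.078,0,0,-24]]'; python3 to.py .582,.2174,.30,21.5 .582,.2174,.224,21.5
```

```text
time_s: 1.15
tcp_pos: [0.3814, 0.4082, 0.3008]
ee_rot: [[0.993, 0.117, 0.0], [0.117, -0.993, 0.0], [0.0, -0.0, -1.0]]
wrist_force: [1.3, 1.0, 0.1]
gripper_width: 0.357
gripper_force: 0.0
shift [0.1769, 0.213, 0.0007] rot [-0.02, -0.02, -14.78]
shift [0.1769, 0.213, 0.0767] rot [-0.02, -0.02, -14.78]
```

```bash
python3 -c "
from to import *
print(r.sense()['joints'])"
```

```text
[ 6.35628315e+01  1.29284989e+01 -1.33454303e+00 -1.65082196e-03
 -7.57098314e+01  3.31576639e+01]
```

```bash
python3 steer.py '[[0,0.03,0.035,0,0,0,-3],[0,0.06,0.07,0,0,0,-6],[0,0.09,0.105,0,0,0,-9],[0,0.12,0.14,0,0,0,-12],[0,0.15,0.18,0,0,0,-15],[0,0.177,0.213,0,0,0,-15],[0,0.177,0.213,0.04,0,0,-15],[0,0.177,0.213,0.077,0,0,-15]]'; python3 -c "
from h import *
cap('side','side1.png')"; python3 to.py .582,.2174,.224,21.5
```

```text
time_s: 1.95
tcp_pos: [0.5818, 0.217, 0.223]
ee_rot: [[0.931, 0.364, 0.002], [0.364, -0.931, 0.002], [0.002, -0.001, -1.0]]
wrist_force: [0.0, -0.2, -1.1]
gripper_width: 0.005
gripper_force: 0.0
shift [0.0049, 0.0003, -0.0093] rot [-0.04, 0.75, -0.16]
```

View pics/side1.png

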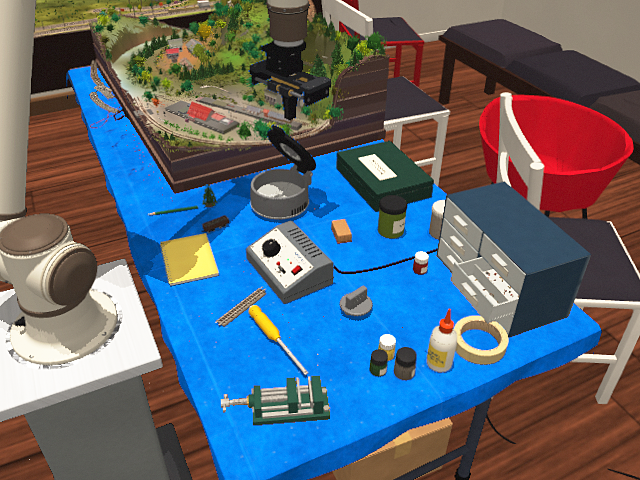

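Picture: the shut fingers hang just behind/above the lid's upper face, around (290,112), nothing else touched. Now sweep the lid down along its arc.

```bash
python3 steer.py '[[0,-0.016,0.015,0,0,0,0],[0,-0.032,0.029,0,0,0,0],[0,-0.041,0.036,0,0,0,0],[0,-0.05,0.042,0,0,0,0],[0,-0.061,0.053,0,0,0,0],[0,-0.071,0.064,0,0,0,0],[0,-0.08,0.077,0,0,0,0],[0,-0.087,0.089,0,0,0,0]]'; python3 steer.py '[[0,-0.006,0.014,0,0,0,0],[0,-0.011,0.028,0,0,0,0],[0,-0.014,0.043,0,0,0,0],[0,-0.016,0.053,0,0,0,0],[0,-0.016,0.056,0,0,0,0]]'
```

```text
time_s: 2.8
tcp_pos: [0.5319, 0.1022, 0.2237]
ee_rot: [[0.93, 0.367, 0.0], [0.367, -0.93, 0.0], [0.0, 0.0, -1.0]]
wrist_force: [0.7, -1.0, -1.0]
gripper_width: 0.003
gripper_force: 0.0
time_s: 3.3
tcp_pos: [0.5383, 0.0442, 0.2234]
ee_rot: [[0.931, 0.366, -0.0], [0.366, -0.931, -0.0], [-0.0, 0.0, -1.0]]
wrist_force: [0.6, -0.2, -0.3]
gripper_width: 0.004
gripper_force: 0.0
```

I mis-columned the rows: the vertical travel went into dy, so the tool moved sideways at height. Low forces throughout; checking that the lid is unchanged before going back.

Run:
```python
from to import *
c=cap('side');W=pts(c).reshape(-1,3);W=W[np.isfinite(W[:,0])]
L=W[(np.hypot(W[:,0]-.54,W[:,1]-.201)<.1)&(W[:,2]>.095)&(W[:,2]<.3)];rng=np.random.default_rng(0);best=0
for i in range(500):
    a=L[rng.choice(len(L),3,False)];nn=np.cross(a[1]-a[0],a[2]-a[0]);nn/=np.linalg.norm(nn);k=abs((L-a[0])@nn)<.002
    if k.sum()>best: best=k.sum();K=k
I=L[K];v=np.linalg.svd(I-I.mean(0),full_matrices=False)[2][2];v*=np.sign(v[2]);print(len(L),best,v,np.degrees(np.arctan2(v[1],v[0])),np.arccos(v[2]),I[:,2].max())
to((.582,.2174,.2235,21.5))
```

```text
861 627 [0.80769215 0.30677568 0.50350976] 20.797657873599967 1.0431400670749913 0.29891880040949925
shift [0.1038, -0.145, -0.0001] rot [0.01, 0.0, -0.04]
```

```bash
python3 steer.py '[[0,0.045,0,0,0,0,0],[0,0.09,0,0,0,0,0],[0,0.104,-0.04,0,0,0,0],[0,0.104,-0.08,0,0,0,0],[0,0.104,-0.12,0,0,0,0],[0,0.104,-0.145,0,0,0,0],[0,0.104,-0.145,0,0,0,0]]' && python3 to.py .582,.2174,.2235,21.5
```

```text
time_s: 4.05
tcp_pos: [0.5805, 0.222, 0.2233]
ee_rot: [[0.928, 0.372, -0.0], [0.372, -0.928, 0.0], [-0.0, -0.0, -1.0]]
wrist_force: [0.1, 0.0, -0.6]
gripper_width: 0.007
gripper_force: 0.0
shift [-0.0003, 0.0048, -0.0002] rot [-0.03, 0.0, 0.31]
```

```bash
python3 steer.py '[[0,-0.016,0.003,0.015,0,0,0],[0,-0.032,0.003,0.029,0,0,0],[0,-0.041,0.003,0.036,0,0,0],[0,-0.05,0.003,0.042,0,0,0],[0,-0.061,0.003,0.053,0,0,0],[0,-0.071,0.003,0.064,0,0,0],[0,-0.08,0.003,0.077,0,0,0],[0,-0.087,0.003,0.089,0,0,0]]'
```

```text
time_s: 4.85
tcp_pos: [0.5018, 0.1838, 0.1347]
ee_rot: [[0.93, 0.367, 0.001], [0.367, -0.93, 0.001], [0.002, -0.0, -1.0]]
wrist_force: [-0.0, -0.1, 1.7]
gripper_width: 0.0
gripper_force: 0.6
```

Upward force of about 2 N at the expected height fits the lid being pushed. Continuing down.

```bash
python3 steer.py '[[0,-0.006,0,0.014,0,0,0],[0,-0.011,0,0.028,0,0,0],[0,-0.014,0,0.043,0,0,0],[0,-0.016,0,0.053,0,0,0],[0,-0.016,0,0.057,0,0,0]]'; python3 -c "
from to import *
s=r.sense();print(s['tcp_pos'],s['wrist_force'])"
```

```text
time_s: 5.35
tcp_pos: [0.4866, 0.1776, 0.0768]
ee_rot: [[0.93, 0.367, -0.001], [0.367, -0.93, -0.001], [-0.001, 0.0, -1.0]]
wrist_force: [-1.5, 0.5, 4.6]
gripper_width: 0.003
gripper_force: 2.8
[0.48660171 0.17756417 0.07683626] [-1.50131439  0.46127354  4.55058851]
```

```bash
python3 steer.py '[[0,0,0,0.002,0,0,0],[0,0,0,0.004,0,0,0],[0,0,0,0.004,0,0,0]]'; python3 steer.py '[[0.5,0,0,-0.04,0,0,0],[0.5,0,0,-0.08,0,0,0],[0.5,0,0,-0.12,0,0,0],[0.5,-0.02,0,-0.15,0,0,0],[0.5,-0.05,0,-0.17,0,0,0],[0.5,-0.09,0,-0.19,0,0,0],[0.5,-0.09,0,-0.19,0,0,0]]'
python3 - <<'E'
from h import *
c=cap('wrist','wrist1.png'); print(np.round(c['world_from_camera'],3).tolist())
W=pts(c).reshape(-1,3)
E
```

```text
time_s: 5.65
tcp_pos: [0.4867, 0.1776, 0.0763]
ee_rot: [[0.93, 0.368, -0.0], [0.368, -0.93, -0.001], [-0.001, 0.001, -1.0]]
wrist_force: [-6.8, -1.1, 17.7]
gripper_width: 0.003
gripper_force: 8.1
time_s: 6.35
tcp_pos: [0.4013, 0.1439, 0.2673]
ee_rot: [[0.93, 0.368, 0.005], [0.368, -0.93, 0.004], [0.006, -0.002, -1.0]]
wrist_force: [0.4, 0.3, 0.0]
gripper_width: 0.477
gripper_force: 0.0
[[0.368, 0.889, 0.271, 0.477], [-0.93, 0.353, 0.105, 0.173], [-0.003, -0.29, 0.957, 0.431], [0.0, 0.0, 0.0, 1.0]]
```

View pics/wrist1.png

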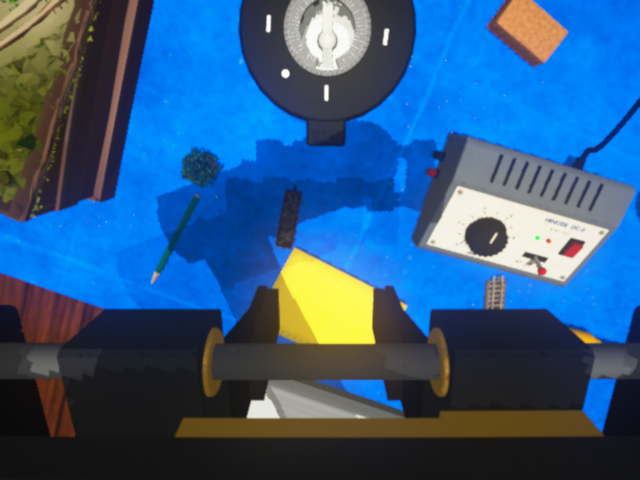

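Lid is shut: black disc at (328,35), front rib at (326,93), pip at (285,73), crossbars at (268,22) and (386,37); coal wagon (288,218) and tree (200,165) undisturbed. Moving the camera over the lid to measure it whole.

```bash
python3 steer.py '[[0.5,0.03,0,0,0,0,0],[0.5,0.07,0,0,0,0,0],[0.5,0.09,0,0,0,0,0],[0.5,0.09,0,0,0,0,0],[0.5,0.09,0,0,0,0,0]]'
cat > lid.py <<'E'
from to import *
def lid(name=None):
    c=cap('wrist',name);px=c['pixels'];W=pts(c)
    hsv=cv2.cvtColor(px,cv2.COLOR_RGB2HSV)
    wh=((hsv[...,2]>170)&(hsv[...,1]<60)).astype(np.uint8)
    n,lab,st,cen=cv2.connectedComponentsWithStats(wh)
    out=[]
    for i in range(1,n):
        if 8<st[i,4]<400:
            p=ray(c,[cen[i]],.077)[0]
            d=np.hypot(p[0]-.54,p[1]-.201)
            if .03<d<.085: out.append((p,st[i,4],cen[i]));print(np.round(p,4),st[i,4],np.round(cen[i]),'z',np.round(np.nanmedian(W[lab==i],0),4),'d',round(d,4),'ang',round(np.degrees(np.arctan2(p[1]-.201,p[0]-.54)),1))
    w=W.reshape(-1,3);w=w[(np.hypot(w[:,0]-.54,w[:,1]-.201)<.1)]
    print('z hist',np.histogram(w[:,2],np.arange(.04,.1,.004)))
    # dark lid outline
    dk=((hsv[...,2]<70)).astype(np.uint8);dk[int(270):]=0
    cs=cv2.findContours(dk,cv2.RETR_EXTERNAL,cv2.CHAIN_APPROX_NONE)[0]
    k=max(cs,key=cv2.contourArea);q=ray(c,k.reshape(-1,2),.077)[:,:2]
    f=least_squares(lambda a:np.hypot(q[:,0]-a[0],q[:,1]-a[1])-.0725,[.54,.201],loss='soft_l1',f_scale=.001).x
    print('outline',f,len(q),cv2.contourArea(k))
    return out
from scipy.optimize import least_squares
E
python3 -c "
from lid import *
lid('wrist2.png');print(r.sense()['tcp_pos'])"
```

```text
time_s: 6.9
tcp_pos: [0.4868, 0.1778, 0.2622]
ee_rot: [[0.93, 0.366, -0.003], [0.366, -0.93, -0.002], [-0.003, 0.001, -1.0]]
wrist_force: [0.9, -0.6, 0.3]
gripper_width: 0.502
gripper_force: 0.0
[0.6051 0.2462 0.077 ] 360 [299.  46.] z [0.6062 0.2464 0.0724] d 0.0793 ang 34.8
[0.6212 0.2041 0.077 ] 372 [356.  47.] z [0.6224 0.2038 0.0723] d 0.0813 ang 2.2
[0.5851 0.2145 0.077 ] 91 [327.  87.] z [0.5851 0.2144 0.079 ] d 0.0471 ang 16.6
[0.5834 0.1776 0.077 ] 86 [368. 106.] z [0.5833 0.1778 0.0791] d 0.0493 ang -28.3
[0.5278 0.2432 0.077 ] 89 [271. 140.] z [0.5278 0.243  0.0789] d 0.0439 ang 106.1
[0.5535 0.1521 0.077 ] 63 [381. 152.] z [0.5537 0.1525 0.0789] d 0.0507 ang -74.5
[0.498  0.2177 0.077 ] 45 [287. 184.] z [0.4984 0.2176 0.0791] d 0.0452 ang 158.3
[0.4968 0.1806 0.077 ] 40 [326. 200.] z [0.4971 0.1807 0.0792] d 0.0478 ang -154.7
z hist (array([  428,   103,     0,     0,     4,    10,    19,   607,  1533,
       17217,  2704,   457,     0,     0]), array([0.04 , 0.044, 0.048, 0.052, 0.056, 0.06 , 0.064, 0.068, 0.072,
       0.076, 0.08 , 0.084, 0.088, 0.092, 0.096]))
outline [0.67755067 0.0682509 ] 86 324.0
[0.48641426 0.17764297 0.2626575 ]
```

View pics/wrist2.png

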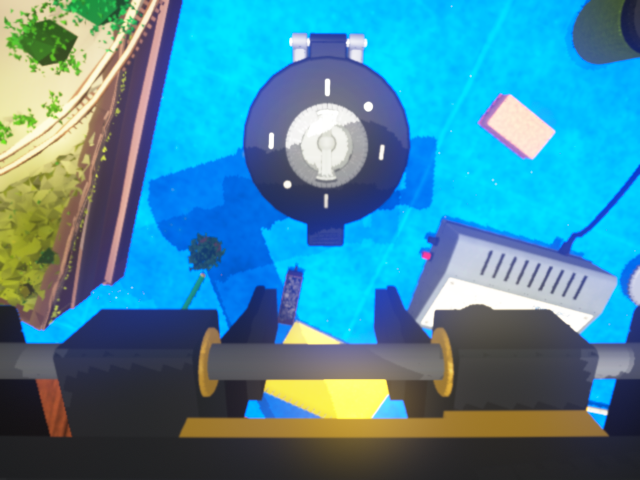

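Whole lid visible, centre about (327,146): ribs at (327,87) and (326,200), pips (368,106) and (287,184), crossbars (271,140) and (381,152), hinge knuckles at the top. Pair midpoints agree at (0.5408, 0.1976), rib axis at 21.0°, matching the hinge knuckles. Next: the same view over the cap.

```bash
python3 to.py .477,-.2195,.2625,15.5
```

```text
shift [-0.1544, 0.366, 0.0006] rot [0.03, 0.12, 6.01]
```

```bash
python3 steer.py '[[0.5,-0.01,0.03,0,0,0,0],[0.5,-0.03,0.075,0,0,0,1],[0.5,-0.05,0.12,0,0,0,2],[0.5,-0.07,0.165,0,0,0,3],[0.5,-0.09,0.21,0,0,0,4],[0.5,-0.11,0.255,0,0,0,5],[0.5,-0.13,0.3,0,0,0,6],[0.5,-0.145,0.34,0,0,0,6]]'; python3 steer.py '[[0.5,-0.009,0.026,0,0,0,0],[0.5,-0.009,0.026,0,0,0,0],[0.5,-0.009,0.026,0,0,0,0],[0.5,-0.009,0.026,0,0,0,0]]'
python3 - <<'E'
from to import *
c=cap('wrist','wrist3.png');W=pts(c);s=r.sense();print(s['tcp_pos'],np.degrees(np.arctan2(s['ee_rot'][1][0],s['ee_rot'][0][0])))
px=c['pixels'].astype(int);w=W[:270];near=(np.hypot(w[...,0]-.533,w[...,1]+.204)<.05)
for lo,hi in [(.043,.054),(.013,.023)]:
    m=(near&(w[...,2]>lo)&(w[...,2]<hi)).astype(np.uint8)
    n,lab,st,cen=cv2.connectedComponentsWithStats(m);i=1+np.argmax(st[1:,4]);q=w[lab==i]
    print(lo,len(q),np.median(q[:,2]),q[:,:2].mean(0))
    cs=max(cv2.findContours((lab==i).astype(np.uint8),cv2.RETR_EXTERNAL,cv2.CHAIN_APPROX_NONE)[0],key=cv2.contourArea).reshape(-1,2)
    rr=ray(c,cs,np.median(q[:,2]))[:,:2]
    (cx,cy),(a,b),an=cv2.minAreaRect((rr*1000).astype(np.float32));print('rect',cx,cy,a,b,an,'circ',cv2.minEnclosingCircle((rr*1000).astype(np.float32)))
E
```

```text
time_s: 7.75
tcp_pos: [0.4752, -0.1934, 0.2642]
ee_rot: [[0.964, 0.267, 0.001], [0.267, -0.964, -0.0], [0.001, 0.0, -1.0]]
wrist_force: [0.4, 0.4, 0.4]
gripper_width: 0.5
gripper_force: 0.0
time_s: 8.15
tcp_pos: [0.4747, -0.2181, 0.2638]
ee_rot: [[0.963, 0.269, 0.0], [0.269, -0.963, 0.0], [0.0, -0.0, -1.0]]
wrist_force: [0.7, 0.7, -0.0]
gripper_width: 0.5
gripper_force: 0.0
[ 0.47481972 -0.21795069  0.26384667] 15.623631223867246
0.043 801 0.04784210330640676 [ 0.53592278 -0.20419136]
rect 535.6058959960938 -204.59805297851562 47.512027740478516 13.959800720214844 15.442112922668457 circ ((535.5956420898438, -204.5876922607422), 24.28801918029785)
0.013 2581 0.01821163369727652 [ 0.53644612 -0.2040606 ]
rect 535.6679077148438 -204.27255249023438 64.54766845703125 65.69548797607422 15.632427215576172 circ ((535.4688720703125, -204.39453125), 33.210567474365234)
```

View pics/wrist3.png

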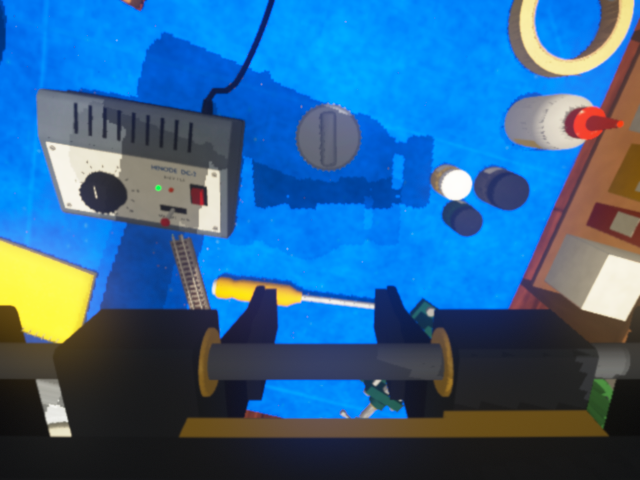

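The cap stands clear at (329,137), bar along the image vertical, with room for the half-open fingers; bar 47.5×14 mm at 0.048 m, flange 65 mm at 0.018 m, as they should be.

```bash
python3 to.py .5356,-.2044,.07,15.5 .5356,-.2044,.021,15.5
```

```text
shift [0.0621, 0.0033, 0.1939] rot [0.0, -0.03, 0.12]
shift [0.0621, 0.0033, 0.2429] rot [0.0, -0.03, 0.12]
```

```bash
python3 steer.py '[[0.5,0.025,0.001,0.03,0,0,0],[0.5,0.045,0.002,0.07,0,0,0],[0.5,0.062,0.003,0.11,0,0,0],[0.5,0.062,0.003,0.15,0,0,0],[0.5,0.062,0.003,0.18,0,0,0],[0.5,0.062,0.003,0.194,0,0,0],[0.5,0.062,0.003,0.194,0,0,0]]'; python3 to.py .5356,-.2044,.021,15.5
```

```text
time_s: 8.9
tcp_pos: [0.534, -0.2037, 0.0672]
ee_rot: [[0.963, 0.27, -0.006], [0.27, -0.963, 0.001], [-0.005, -0.002, -1.0]]
wrist_force: [0.5, -0.4, -1.2]
gripper_width: 0.5
gripper_force: 0.0
shift [0.0016, 0.0012, 0.0462] rot [-0.13, 0.29, 0.14]
```

```bash
python3 steer.py '[[0.5,0,0,0.02,0,0,0],[0.5,0,0,0.035,0,0,0],[0.5,0,0,0.045,0,0,0],[0.5,0,0,0.048,0,0,0],[0.2,0,0,0.048,0,0,0],[0,0,0,0.048,0,0,0],[0,0,0,0.048,0,0,0],[0,0,0,0.048,0,0,0]]'; python3 steer.py '[[0,0,0,0,0,0,0],[0,0,0,0,0,0,0]]'
```

```text
time_s: 9.7
tcp_pos: [0.5359, -0.2053, 0.0222]
ee_rot: [[0.963, 0.268, 0.001], [0.268, -0.963, -0.0], [0.001, 0.001, -1.0]]
wrist_force: [-0.0, -0.1, 0.3]
gripper_width: 0.221
gripper_force: 0.0
time_s: 9.9
tcp_pos: [0.5358, -0.2053, 0.022]
ee_rot: [[0.963, 0.268, 0.001], [0.268, -0.963, -0.0], [0.001, 0.0, -1.0]]
wrist_force: [-0.2, 0.8, 2.0]
gripper_width: 0.157
gripper_force: 30.0
```

```bash
python3 steer.py '[[0,0,0,-0.03,0,0,0],[0,0,0,-0.07,0,0,0],[0,0,0,-0.11,0,0,0],[0,0,0,-0.15,0,0,0]]'; python3 to.py .5411,.197,.172,21
```

```text
time_s: 10.3
tcp_pos: [0.535, -0.2052, 0.1728]
ee_rot: [[0.964, 0.268, -0.001], [0.268, -0.964, 0.0], [-0.001, -0.0, -1.0]]
wrist_force: [0.9, 0.5, -1.1]
gripper_width: 0.158
gripper_force: 30.0
shift [0.1135, -0.3859, 0.0009] rot [-0.02, 0.04, -5.47]
```

```bash
python3 steer.py '[[0,0.012,-0.04,0,0,0,0],[0,0.024,-0.085,0,0,0,-1],[0,0.037,-0.13,0,0,0,-2],[0,0.05,-0.175,0,0,0,-3],[0,0.064,-0.22,0,0,0,-4],[0,0.077,-0.265,0,0,0,-5],[0,0.09,-0.31,0,0,0,-5.5],[0,0.104,-0.355,0,0,0,-5.5]]'; python3 steer.py '[[0,0.009,-0.031,0,0,0,0],[0,0.009,-0.031,0,0,0,0],[0,0.009,-0.031,0,0,0,0],[0,0.009,-0.031,0,0,0,0]]'; python3 to.py .5411,.197,.115,21
python3 - <<'E'
from h import *
c=cap('wrist','wrist4.png');W=pts(c);w=W.reshape(-1,3)
E
```

```text
time_s: 11.1
tcp_pos: [0.54, 0.1664, 0.1715]
ee_rot: [[0.933, 0.359, -0.0], [0.359, -0.933, -0.0], [-0.0, -0.0, -1.0]]
wrist_force: [0.5, -0.7, -0.1]
gripper_width: 0.16
gripper_force: 30.0
time_s: 11.5
tcp_pos: [0.5376, 0.1958, 0.1713]
ee_rot: [[0.934, 0.358, -0.001], [0.358, -0.934, -0.001], [-0.001, 0.0, -1.0]]
wrist_force: [0.5, -1.3, -0.7]
gripper_width: 0.156
gripper_force: 30.0
shift [0.0037, 0.0001, 0.0563] rot [0.01, 0.06, -0.02]
```

View pics/wrist4.png

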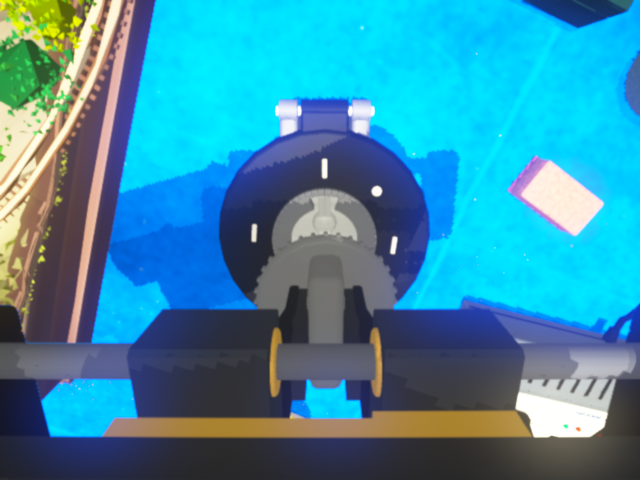

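The cap is held straight between the fingers above the lid; back rib (325,168), crossbars (254,233) and (394,245), pip (377,191) visible. Rechecking the throat centre from this pose.

Run:
```python
from lid import *
o=lid();s=r.sense();print(s['tcp_pos'])
to((.5411,.197,.115,21))
```

```text
[0.5844 0.2142 0.077 ] 112 [324. 168.] z [0.5847 0.2143 0.079 ] d 0.0464 ang 16.6
[0.583  0.1772 0.077 ] 86 [376. 191.] z [0.5833 0.1775 0.0792] d 0.0492 ang -29.0
[0.5275 0.2428 0.077 ] 69 [253. 233.] z [0.5281 0.2427 0.0791] d 0.0436 ang 106.6
[0.5532 0.1519 0.077 ] 87 [393. 245.] z [0.5537 0.1525 0.0792] d 0.0508 ang -75.0
z hist (array([  334,     3,    19,     9,     1,    25,    26,   884,  2151,
       18319,  2380,   260,     0,     0]), array([0.04 , 0.044, 0.048, 0.052, 0.056, 0.06 , 0.064, 0.068, 0.072,
       0.076, 0.08 , 0.084, 0.088, 0.092, 0.096]))
outline [0.50983804 0.17273792] 237 1739.5
[0.53788526 0.19553476 0.17150577]
shift [0.0036, -0.0002, 0.0565] rot [0.0, 0.03, -0.06]
```

```bash
python3 steer.py '[[0,0.0034,0,0.015,0,0,0],[0,0.0034,0,0.03,0,0,0],[0,0.0034,0,0.045,0,0,0],[0,0.0034,0,0.056,0,0,0],[0,0.0034,0,0.056,0,0,0]]'; python3 to.py .5408,.1968,.092,21; python3 steer.py '[[0,0,0,0.004,0,0,0],[0,0,0,0.008,0,0,0],[0,0,0,0.012,0,0,0],[0,0,0,0.016,0,0,0]]'; python3 to.py .5408,.1968,.092,21
```

```text
time_s: 12.1
tcp_pos: [0.5402, 0.1966, 0.114]
ee_rot: [[0.934, 0.358, -0.003], [0.358, -0.934, -0.002], [-0.004, 0.001, -1.0]]
wrist_force: [-0.6, -1.0, -0.5]
gripper_width: 0.156
gripper_force: 30.0
shift [0.0007, 0.0, 0.022] rot [0.04, 0.21, -0.05]
time_s: 12.5
tcp_pos: [0.5412, 0.1981, 0.0996]
ee_rot: [[0.933, 0.359, 0.001], [0.359, -0.933, 0.0], [0.001, -0.0, -1.0]]
wrist_force: [-1.0, -0.0, -0.9]
gripper_width: 0.159
gripper_force: 30.0
shift [-0.0009, 0.0011, 0.0076] rot [-0.01, -0.04, 0.04]
```

```bash
python3 steer.py '[[0,-0.0005,0.0008,0.003,0,0,0],[0,-0.0005,0.0008,0.006,0,0,0],[0,-0.0005,0.0008,0.008,0,0,0],[0,-0.0005,0.0008,0.008,0,0,0]]'; python3 to.py .5408,.1968,.092,21
```

```text
time_s: 12.9
tcp_pos: [0.5409, 0.1971, 0.0919]
ee_rot: [[0.933, 0.359, 0.0], [0.359, -0.933, -0.0], [-0.0, 0.0, -1.0]]
wrist_force: [-1.4, -0.3, 3.0]
gripper_width: 0.157
gripper_force: 30.0
shift [-0.0002, 0.0003, -0.0001] rot [0.01, 0.0, 0.05]
```

```bash
python3 steer.py '[[0,0,0,0.001,0,0,0],[0,0,0,0.002,0,0,0],[0,0,0,0.002,0,0,0]]'
```

```text
time_s: 13.2
tcp_pos: [0.5409, 0.1971, 0.0918]
ee_rot: [[0.933, 0.36, 0.001], [0.36, -0.933, -0.0], [0.001, 0.001, -1.0]]
wrist_force: [-5.3, -0.4, 11.2]
gripper_width: 0.16
gripper_force: 30.0
```

Run:
```python
from to import *
s=r.sense();print(s['tcp_pos'],s['wrist_force'],s['moment'])
c=cap('wrist');W=pts(c);w=W.reshape(-1,3)
d=np.hypot(w[:,0]-.5408,w[:,1]-.197)
for lo,hi in [(.026,.032),(.0332,.034),(.045,.07)]:
    q=w[(d>lo)&(d<hi)&(w[:,2]>.06)&(w[:,2]<.13)];print(lo,len(q),np.percentile(q[:,2],[10,50,90]))
```

```text
[0.54093789 0.19711875 0.09183298] [-5.27184732 -0.37577874 11.23620846] [-0.29439471  1.56623623 -0.05949008]
0.026 2877 [0.08652972 0.087852   0.08876904]
0.0332 431 [0.08244869 0.08331351 0.08580283]
0.045 23673 [0.07739545 0.07820471 0.07903762]
```

Flange top sits 9.6 mm above the lid plate (10.5 expected when home, ≤1 mm measurement error), and the force confirms firm seating. Turn clockwise.

```bash
python3 steer.py '[[0,0,0,-0.0007,0,0,4],[0,0,0,-0.0007,0,0,8],[0,0,0,-0.0007,0,0,12],[0,0,0,-0.0007,0,0,16],[0,0,0,-0.0007,0,0,20],[0,0,0,-0.0007,0,0,24]]'; python3 -c "
from to import *
s=r.sense();print(s['tcp_pos'],s['moment'],s['joints'])"
```

```text
time_s: 13.85
tcp_pos: [0.5426, 0.1979, 0.0919]
ee_rot: [[0.999, -0.053, 0.004], [-0.053, -0.999, 0.001], [0.004, -0.002, -1.0]]
wrist_force: [0.3, 0.8, 5.4]
gripper_width: 0.156
gripper_force: 30.0
[0.54264193 0.19788477 0.09193457] [-0.19324849 -0.05105101  0.14226845] [ 36.13951934  24.54883363 -16.3677456    0.10350607 -48.83940762
  50.76647334]
```

```bash
python3 steer.py '[[0,-0.0008,0.0004,0,0,0,4],[0,-0.0008,0.0004,0,0,0,8],[0,-0.0008,0.0004,0,0,0,12],[0,-0.0008,0.0004,0,0,0,16],[0,-0.0008,0.0004,0,0,0,19],[0,-0.0008,0.0004,0,0,0,22],[0,-0.0008,0.0004,0,0,0,22],[0,-0.0008,0.0004,0,0,0,22]]'
python3 - <<'E'
from to import *
s=r.sense();R=np.array(s['ee_rot']);print(s['tcp_pos'],s['wrist_force'],s['moment'],np.degrees(np.arctan2(R[1,0],R[0,0])))
c=cap('wrist','wrist5.png');W=pts(c);w=W.reshape(-1,3)
d=np.hypot(w[:,0]-.5408,w[:,1]-.197)
for lo,hi in [(.026,.032),(.045,.07)]:
    q=w[(d>lo)&(d<hi)&(w[:,2]>.06)&(w[:,2]<.13)];print(lo,len(q),np.percentile(q[:,2],[10,50,90]))
E
```

```text
time_s: 14.65
tcp_pos: [0.5422, 0.1973, 0.0919]
ee_rot: [[0.908, -0.42, 0.005], [-0.42, -0.908, 0.001], [0.004, -0.003, -1.0]]
wrist_force: [2.8, -1.5, 5.4]
gripper_width: 0.162
gripper_force: 30.0
[0.54219502 0.19732385 0.09194903] [ 2.83902606 -1.45405725  5.41561185] [-0.46911243 -0.62209464  0.04449958] -24.831127026790714
0.026 3112 [0.08738279 0.08837052 0.10037468]
0.045 23440 [0.07739779 0.07822572 0.07906274]
```

View pics/wrist5.png

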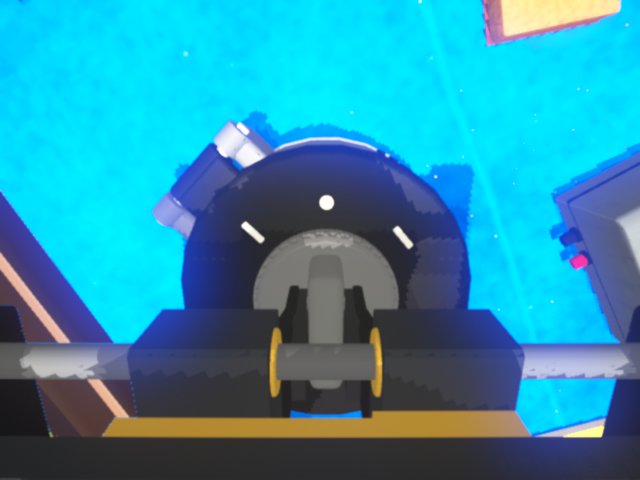

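The bar (325,265–385) points straight at the pip (326,202), midway between rib and crossbar; flange flat on the collar, lid shut. Handing in.

```bash
python3 steer.py '[[0,0,0,0,0,0,0],[0,0,0,0,0,0,0],[0,0,0,0,0,0,0]]'; python3 -c "
from h import *
print(r.finish_job())"
```

```text
time_s: 15.0
tcp_pos: [0.5422, 0.1973, 0.092]
ee_rot: [[0.908, -0.42, 0.005], [-0.42, -0.908, 0.001], [0.004, -0.003, -1.0]]
wrist_force: [1.7, -0.6, 5.6]
gripper_width: 0.163
gripper_force: 30.0
the job is handed in; nothing more can be done
None
```

I handed the job in at 15.0 s: the lid is shut, the cap is home and turned about 46° clockwise so its bar points at the pip, and the gripper still holds it; no verdict was returned, and one mistyped move swung the tool sideways at height, which the camera showed left the lid unmoved.

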